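# Roll a parquetry strip down flush in its glue

## Robot

A 6-joint arm with a two-finger parallel gripper is mounted at the origin on a cart in front of the work surface, level with it; the furniture and walls round the work are solid. World frame = base frame: x ahead of the robot, y to its left, z up, the work surface at z = 0. Lengths are in m, angles in rad, forces in N, time in s.
With the tool pointing down it reaches from about 0.3 to 0.875 m from the base axis. Payload 6.4 kg.
Tool frame: the origin (TCP) lies midway between the tips of the shut fingers; the grasp point (between the pads) lies 19 mm behind it (arm.grip_depth is the z of the grasp point in the tool frame, in m); z points along the fingers, y is the line along which they close (so a half turn about z gives the same grasp; the last joint's range is limited). The gripper opens to 85 mm and grips with 20 to 120 N. Pads are 22 mm wide; open, the fingers measure 114 mm over their backs; the gripper's body (76 mm by 85 mm) begins 54 mm behind the grasp point. The pads swing forward as they close: fully open they stand 13 mm farther back than shut.
Start: joints at [0.925, 0.181, 1.607, -0, 1.354, -0.206], TCP at [0.245, 0.52, 0.207] pointing down, gripper open.
Joint ranges: [-2.99, 2.99], [-0.89, 2.07], [0.3, 2.58], [-1.14, 4.28], [0, 2.63], [-3.12, 3.12]. Speed limits (rad/s): [2.57, 2.57, 3.01, 3.14, 3.14, 3.14].

## Interface

Orientations are given as a unit quaternion [w, x, y, z].
In Python, from workcell import arm, eyes, spotter gives the robot as it stands.
- The arm moves only by the tool drive_tool, never from a script. Its argument "plan" is a list of rows, each a list of 7 numbers: the closure, from 0 (fully open) to 1 (shut), then the shift along the tool's x, y, z in m, then the turn, a rotation vector about the tool's x, y, z in rad. A call has exactly 8 rows; each row shifts and turns the commanded pose from where the row before left it, along the tool's axes as they then stand; what a row does not reach is not made up. A row lasts 1/8 s, in which the tool goes at most 62.5 mm and 10.7 degrees, less where a joint would pass 70% of its speed; a pose out of reach is approached as far as the arm can. A call with a gripper value outside its range is refused whole. The fingers move at their own pace and stop on an object; "grip_force" is the grip in N (left out, the last holds). Time passes only in rows, so rows that do not move let the fingers close, or fill a call up. It gives the time, the measured TCP pose, the force, the opening and the grip force at its end, in the units of the state.
- arm.observe(): the state, without advancing time (a new reading comes with each control period).
- eyes.snapshot(name): name is "side" or "top"; returns a dict with "img" (480x640x3 uint8, red, green, blue), "depth" (480x640 float32, m along the optical axis (not along the pixel's ray), 0 where there is no reading), "mtx" (3x3 intrinsics, pixels), "eye" and "orientation" of the camera in the world. Camera axes: x right, y down, z forward; pixel columns grow to the right and rows downward; lengths in m; the calibration is good to about 2 mm. A picture is of the moment at which its call begins.
- arm.hand_in(): hands the job in; it is judged then, once.
Trained networks look in the newest picture that a camera, given by its name, has taken for a name from the list of things; names that differ only in an ending like _2 or _b are one class to them, and where a whole thing is asked for, a point or a joint stands for the part that bears it (a point fixed in the world has none). Each returns a list of dicts, best first, with "conf" (0 to 1); they miss things now and then, are a little off and sometimes report something else, mostly with a low value. They report only what shows in the picture. A call takes as long as a camera call. They do not tell look-alikes from the thing itself.
- spotter.find_in(camera, label): "location" ([column, row] in pixels, amid what is visible of it).
The state is a dict: "t": time; "joints": joint angles; "joint_velocities": joint speeds; "joint_efforts": joint torques, N m; "tcp_pos": TCP position; "orientation": TCP orientation; "wrist_force": force on the tool from outside, world axes, zero at the start; "ft_torque": the same for the moment, N m; "finger_gap": opening from 0.0 (shut) to 1.0 (fully open); "grip_force": force on a finger pad.
Only numpy, scipy, OpenCV 4.12 (cv2) and the standard library are available. Lean on these libraries where they do the work, as an engineer would, in place of code of your own. Each camera call takes 0.05 s, during which the arm holds its last target. There are 200 camera calls.

## Task

The glued wooden slips in the grooved panel still stand proud: take the laminate roller from its rest and roll along the strip, slowly and with steady pressure, until every slip lies flush with the panel. Press firmly, about 15 N and never more than 25 N or the slips crack, and let nothing but the roller touch the panel. Then set the roller back in its rest, upright with its cross bar in the notches, and leave everything else where it is.

Things in the scene. Friction and masses are not known exactly. Their poses are not given: they have to be found in the camera images.
- mat: Black ribbed rubber mat, 170 x 300 x 10 mm, fixed to the bench; origin under its centre. A pale wooden panel, 124 mm (mat's x) by 262 mm (mat's y), lies centred on it. Centred along the panel's y runs a groove, 50 mm wide, 171 mm long, 8 mm deep, with the five slips; 45 mm at each end and 37 mm at each side are plain.
- panel_mid (a point): A point on the mat 35 mm above the bench, mid-panel: only the average height of the panel's face. The panel is hand-planed: its face lies 30 to 40 mm above the bench at mid-length and slopes up to 0.015 rad along y. The mat is springy: the panel sinks about 1 mm per 9 N pressed at mid-length, about twice that at the end slips, so feel for the face and follow the force.
- slip_1 (a joint): Dark wooden slip 1 of 5, 49 x 33 x 8 mm, centred at y = -68 mm in the mat's frame. Value: how far its top stands above the panel's face (m); 0 = flush, as deep as it goes. In stiff glue: it yields only above about 10 N of downward force, then sinks slowly (about 6 mm/s at 15 N) and stays where it was pressed.
- slip_2 (a joint): Dark wooden slip 2 of 5, 49 x 33 x 8 mm, centred at y = -34 mm in the mat's frame. Value: how far its top stands above the panel's face (m); 0 = flush, as deep as it goes. In stiff glue: it yields only above about 10 N of downward force, then sinks slowly (about 6 mm/s at 15 N) and stays where it was pressed.
- slip_3 (a joint): Dark wooden slip 3 of 5, 49 x 33 x 8 mm, centred at y = +0 mm in the mat's frame. Value: how far its top stands above the panel's face (m); 0 = flush, as deep as it goes. In stiff glue: it yields only above about 10 N of downward force, then sinks slowly (about 6 mm/s at 15 N) and stays where it was pressed.
- slip_4 (a joint): Dark wooden slip 4 of 5, 49 x 33 x 8 mm, centred at y = +34 mm in the mat's frame. Value: how far its top stands above the panel's face (m); 0 = flush, as deep as it goes. In stiff glue: it yields only above about 10 N of downward force, then sinks slowly (about 6 mm/s at 15 N) and stays where it was pressed.
- slip_5 (a joint): Dark wooden slip 5 of 5, 49 x 33 x 8 mm, centred at y = +68 mm in the mat's frame. Value: how far its top stands above the panel's face (m); 0 = flush, as deep as it goes. In stiff glue: it yields only above about 10 N of downward force, then sinks slowly (about 6 mm/s at 15 N) and stays where it was pressed.
- roller: Laminate hand roller, 137 mm tall, 0.4 kg, upright in its rest. Black rubber wheel, radius 22 mm, 64 mm wide, axle along the roller's x at z = 22 mm: it rolls along the roller's y. Origin: lowest point of the wheel at mid-width, z up along the handle. Flat steel fork arms at x = +-38 mm; cross bar 116 mm long in x, 14 mm wide, from z = 52 to 59 mm.
- handle (a point): Middle of the roller's wooden handle, 96 mm above the roller's origin, axes as the roller's. The handle runs from 29 mm below this point to 29 mm above, 36 mm in x and 26 mm in y with flat faces towards +-y (grip these); above it a small round knob 25 mm across, 12 mm high.
- wheel (a joint): Turn of the roller's wheel on its axle (rad), 0 at the start, free to turn either way; 1 rad is 22 mm of rolling.
- rest_seat (a point): Seat of the roller's fixed wooden rest, mid-point, 70 mm above the bench. Two cheeks at x = +-51 mm (inner faces +-44 mm) reach up to this height and carry the ends of the roller's cross bar, in notches 23 mm wide in y between horns 22 mm high. With the roller in place their x axes are parallel (either way round) and its origin is 52 mm below this point.
- bench_brush: Bystander: bench brush with dark bristles, 46 x 113 x 59 mm; origin under its centre.
- glue_bottle: Bystander: white squeeze bottle of wood glue with a pointed cap, 48 mm across, 177 mm tall; origin under its centre.
- marking_gauge: Bystander: wooden marking gauge, 58 x 190 x 68 mm; origin under its centre.
- spare_slip: Bystander: a spare dark slip lying on the bench, 49 x 33 x 8 mm; origin under its centre.
Things that resemble listed ones, but are neither listed nor needed, are in the scene too. Leave any yellow look-alike of the roller alone.

How it is judged:
On the way, in this order (a step that is already met when the one before it is completed fails the run):
1. the roller is lifted clear of its rest (z of roller in the frame of rest_seat above 0 m), for 0.1 s.
2. the wheel, pressed on the panel, has turned at least 3 rad (66 mm of rolling) (contact force between roller and mat above 3 N and (value of joint wheel above 3 rad or value of joint wheel below -3 rad)), for 0.04 s.
3. all five slips are flush (value of joint each of slip_1, slip_2, slip_3, slip_4, slip_5 below 0.0015 m), for 0.2 s.
At the end, for the whole second after the job is handed in: All five slips stand less than 1.5 mm above the panel's face; the roller stands at rest in its rest, upright within 8 degrees, its cross bar in the notches (centre within 10 mm sideways and 6 mm in height of the seat, turned less than 11 degrees), and is let go (all of step 3 and horizontal distance between roller and rest_seat below 0.01 m and z of roller in the frame of rest_seat between -0.058 and -0.046 m and angle between roller's own z axis and vertical below 0.14 rad and angle between the x axis of roller and the x axis of rest_seat, either way round below 0.2 rad and linear speed of roller below 0.02 m/s); the robot touches nothing.
It fails at once if the roller presses on the panel with more than 25 N (contact force between roller and mat above 25 N).
It fails at once if the gripper or arm itself touches the panel or its mat (contact force between any of the fingers, the arm and mat above 1 N).
It fails at once if the brush, glue bottle, marking gauge or spare slip is displaced by more than 30 mm (distance of any of bench_brush, glue_bottle, marking_gauge, spare_slip from where it was at the start of the episode above 0.03 m).
It also fails if it takes over 72 s, if anything falls off the work surface, if the arm or the gripper's body presses on something with over 40 N, if the wrist force passes 120 N, or if a joint passes its speed limit or range.

## Working session

There is one attempt and no reset: what is moved stays moved. The work goes in short steps, Python scripts to look and compute and a tool call to move; the robot and the scene stay as the last step left them, time stands still between calls to the robot, and variables do not carry over. Pictures are saved under pics/ and viewed, at most 10 in all, crops included, and the job is handed in when it is done.

Besides the shell and the picture viewer there is one more tool, called after "Call:" in YAML: its name, and indented under it one key for each argument. drive_tool: Moves the arm, as the interface text tells. Its arguments: {"type":"object","properties":{"plan":{"type":"array"},"grip_force":{"type":"number"}},"required":["plan"]}

```bash
mkdir -p pics; cat > h.py <<'E'
import numpy as np, cv2
from workcell import arm, eyes, spotter
from scipy.spatial.transform import Rotation as R
def rot(q): return R.from_quat([q[1],q[2],q[3],q[0]]).as_matrix()
def cloud(s):
    v,u=np.mgrid[:480,:640]; d=s["depth"]; K=np.array(s["mtx"])
    p=np.stack([(u-K[0,2])/K[0,0]*d,(v-K[1,2])/K[1,1]*d,d],-1)
    w=p@rot(s["orientation"]).T+np.array(s["eye"]); w[d==0]=np.nan
    return w
def px(s,P):
    c=(np.array(P)-np.array(s["eye"]))@rot(s["orientation"]); K=np.array(s["mtx"]); q=K@c; return q[:2]/q[2]
E
python3 - <<'E'
from h import *
for c in ("top","side"):
    s=eyes.snapshot(c); np.savez("%s0.npz"%c,**s); cv2.imwrite("pics/%s0.png"%c,s["img"][...,::-1]); W=cloud(s)
    print(c,np.round(s["eye"],3))
    for n in ["mat","roller","handle","rest_seat","bench_brush","glue_bottle","marking_gauge","spare_slip","slip_1"]:
        for r in spotter.find_in(c,n)[:3]:
            u,v=map(int,r["location"]); print(n,round(r["conf"],2),(u,v),np.round(W[v,u],3))
E
```

```text
top [0.313 0.059 1.402]
mat 0.63 (319, 255) [0.543 0.045 0.043]
mat 0.21 (215, 230) [0.613 0.318 0.007]
roller 0.73 (329, 327) [0.359 0.021 0.133]
roller 0.59 (416, 302) [ 0.421 -0.19   0.097]
roller 0.43 (343, 251) [ 0.555 -0.017  0.037]
handle 0.84 (327, 328) [0.356 0.026 0.128]
handle 0.76 (416, 307) [ 0.408 -0.186  0.115]
rest_seat 0.72 (410, 307) [ 0.412 -0.183  0.052]
bench_brush 0.86 (191, 305) [0.412 0.359 0.061]
glue_bottle 0.93 (446, 220) [ 0.621 -0.265  0.118]
glue_bottle 0.55 (315, 256) [0.541 0.055 0.037]
spare_slip 0.47 (212, 231) [0.61  0.326 0.007]
slip_1 0.77 (292, 253) [0.549 0.114 0.036]
slip_1 0.72 (332, 251) [0.555 0.011 0.037]
slip_1 0.72 (319, 251) [0.554 0.045 0.038]
side [0.469 1.186 0.652]
mat 0.74 (307, 271) [0.547 0.124 0.037]
mat 0.31 (218, 280) [0.723 0.153 0.031]
mat 0.26 (264, 346) [0.611 0.33  0.005]
roller 0.87 (367, 194) [ 0.419 -0.2    0.069]
roller 0.78 (395, 243) [0.366 0.035 0.055]
handle 0.81 (395, 242) [0.366 0.033 0.057]
handle 0.68 (364, 195) [ 0.426 -0.195  0.068]
rest_seat 0.77 (360, 213) [ 0.435 -0.184  0.025]
rest_seat 0.26 (367, 194) [ 0.419 -0.2    0.069]
bench_brush 0.69 (380, 353) [0.415 0.404 0.051]
glue_bottle 0.9 (280, 184) [ 0.638 -0.25   0.075]
marking_gauge 0.63 (217, 280) [0.725 0.152 0.031]
marking_gauge 0.23 (365, 206) [ 0.424 -0.18   0.045]
spare_slip 0.91 (265, 345) [0.609 0.329 0.006]
spare_slip 0.39 (364, 195) [ 0.426 -0.195  0.068]
spare_slip 0.37 (361, 214) [ 0.433 -0.193  0.018]
slip_1 0.71 (306, 239) [ 0.559 -0.023  0.034]
slip_1 0.71 (308, 246) [0.552 0.01  0.034]
slip_1 0.65 (304, 271) [0.554 0.124 0.037]
```

View pics/top0.png

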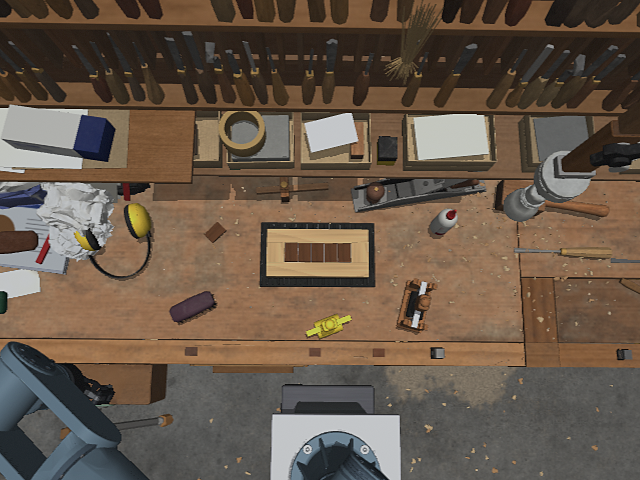

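View pics/side0.png

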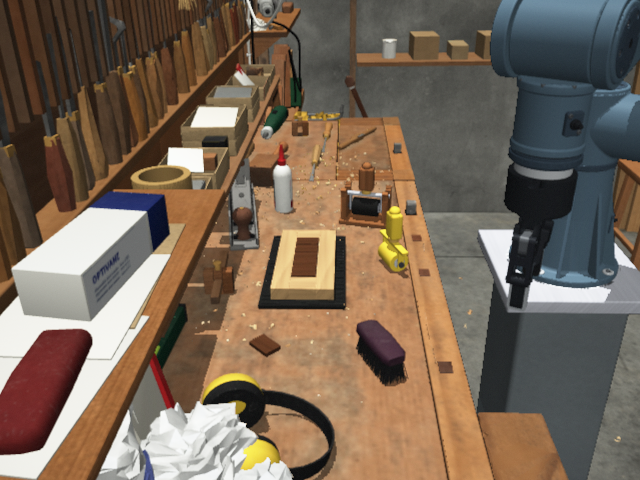

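The top view shows two rollers. The yellow look-alike lies at (329,327). The wooden-handled one stands in its rest at (416,303), so I choose that one. The panel and mat are centred at about (319,254).

```bash
python3 - <<'E'
from h import *
s=dict(np.load("top0.npz"))
im=s["img"][265:345,375:465]; cv2.imwrite("pics/crop1.png",cv2.resize(im[...,::-1],None,fx=7,fy=7,interpolation=cv2.INTER_CUBIC)[:600])
W=cloud(s)
def rect(m,n):
    p=W[m][:,:2].astype(np.float32); (c,sz,a)=cv2.minAreaRect(p*1000); print(n,len(p),np.round(c,1),np.round(sz,1),round(a,1))
box=lambda a,b,c,d:(W[...,0]>a)&(W[...,0]<b)&(W[...,1]>c)&(W[...,1]<d)
b=box(.4,.7,-.15,.22); z=W[...,2]
rect(b&(z>.022)&(z<.06),"panel"); rect(b&(z>.004)&(z<.06),"mat+")
b=box(.33,.52,-.27,-.1)
for lo,hi in((.004,.2),(.06,.2),(.08,.2),(.08,.1),(.11,.125),(.11,.2),(.128,.2)): rect(b&(z>lo)&(z<hi),"rest z>%g<%g"%(lo,hi))
s2=dict(np.load("side0.npz")); W=cloud(s2); z=W[...,2]; b=box(.33,.52,-.27,-.1)
for lo,hi in((.004,.2),(.08,.2),(.092,.141),(.145,.2)): rect(b&(z>lo)&(z<hi),"side z>%g"%lo)
b=box(.4,.7,-.15,.22); rect(b&(z>.022)&(z<.06),"side panel")
W=cloud(s);z=W[...,2]
# panel face along length at plain edges
b=box(.4,.7,-.15,.22)&(z>.022)&(z<.06); p=W[b]; p=p[np.isfinite(p).all(1)]; A=np.c_[p[:,:2]-[.55,.045],np.ones(len(p))]; print(np.linalg.lstsq(A,p[:,2],rcond=None)[0], p[:,2].std())
print(arm.grip_depth, {k:np.round(v,4) for k,v in arm.observe().items()})
E
```

```text
panel 5072 [593.3  15.2] [328.4 211.2] 89.6
mat+ 8704 [550.1  35.2] [369.6 299.9] 90.0
rest z>0.004<0.2 1869 [ 425.6 -185.1] [188.3 169.2] 0.0
rest z>0.06<0.2 711 [ 417.8 -202. ] [ 60. 116.] 75.8
rest z>0.08<0.2 445 [ 417.8 -201.9] [ 60. 116.] 75.8
rest z>0.08<0.1 229 [ 417.8 -201.9] [ 60. 116.] 75.8
rest z>0.11<0.125 20 [ 415.6 -190.9] [34.2 12.6] 13.3
rest z>0.11<0.2 201 [ 418.1 -201. ] [26.  36.1] 78.1
rest z>0.128<0.2 176 [ 418.1 -201. ] [26.  36.1] 78.1
side z>0.004 2088 [ 431.2 -177.9] [110.1 126.7] 75.8
side z>0.08 539 [ 420.9 -196.8] [ 62.1 117.3] 73.7
side z>0.092 317 [ 434.8 -199.7] [31.4 64.5] 71.3
side z>0.145 35 [ 422.7 -198.7] [17.2 26.6] 38.1
side panel 3880 [596.1  19. ] [336.2 207.7] 90.0
[0.01182679 0.00271349 0.03582231] 0.003931964011847708
-0.0187 {'t': np.float64(1.0), 'joints': array([ 0.9246,  0.1808,  1.607 ,  0.    ,  1.3538, -0.2063]), 'joint_velocities': array([ 0.0014, -0.0011,  0.0001, -0.0019,  0.0005,  0.0009]), 'joint_efforts': array([ 6.00000e-04, -4.44832e+01, -3.51695e+01, -2.00000e-04,
        5.00000e-04, -0.00000e+00]), 'tcp_pos': array([0.2448, 0.5203, 0.2069]), 'orientation': array([0.    , 0.2181, 0.9759, 0.    ]), 'wrist_force': array([ 1.3039,  0.4463, -0.1083]), 'ft_torque': array([ 0.0173, -0.0876, -0.011 ]), 'grip_force': np.float64(0.0), 'finger_gap': np.float64(0.9967)}
```

View pics/crop1.png

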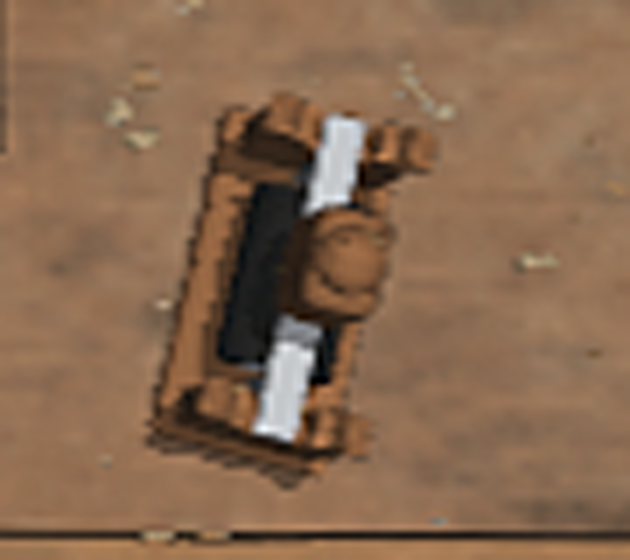

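The crop confirms it: wooden handle with knob, steel bar and black wheel, sitting in the wooden rest at about (416,303). Its bar points -14° from world x. Now I'll reach over.

Call:
drive_tool:
  plan:
    - [0, -0.033, -0.041, 0, 0, 0, 0]
    - [0, -0.033, -0.041, 0, 0, 0, 0]
    - [0, -0.033, -0.041, 0, 0, 0, 0]
    - [0, -0.033, -0.041, 0, 0, 0, 0]
    - [0, -0.033, -0.041, 0, 0, 0, 0]
    - [0, -0.033, -0.041, 0, 0, 0, 0]
    - [0, -0.033, -0.041, 0, 0, 0, 0]
    - [0, -0.033, -0.041, 0, 0, 0, 0]
  grip_force: 90

```text
t: 2.0
tcp_pos: [0.3443, 0.1096, 0.2073]
orientation: [0.001, 0.218, 0.976, 0.0]
wrist_force: [1.0, 0.9, 0.3]
finger_gap: 0.996
grip_force: 0.0
```

Call:
drive_tool:
  plan:
    - [0, -0.033, -0.041, 0, 0, 0, 0]
    - [0, -0.033, -0.041, 0, 0, 0, 0]
    - [0, -0.033, -0.041, 0, 0, 0, 0]
    - [0, -0.033, -0.041, 0, 0, 0, 0]
    - [0, -0.033, -0.041, 0, 0, 0, 0]
    - [0, -0.033, -0.041, 0, 0, 0, 0]
    - [0, 0, 0, 0, 0, 0, -0.096]
    - [0, 0, 0, 0, 0, 0, -0.096]

```text
t: 3.0
tcp_pos: [0.4183, -0.1966, 0.2067]
orientation: [-0.0, 0.123, 0.992, 0.0]
wrist_force: [-0.3, 0.5, 1.2]
finger_gap: 0.997
grip_force: 0.0
```

```bash
cat >> h.py <<'E'
def togo(P,yaw=None):
    "shift in tool axes to world TCP P; turn about tool z so tool y has heading yaw (deg)"
    o=arm.observe(); M=rot(o["orientation"]); h=np.degrees(np.arctan2(M[1,1],M[0,1]))
    print("tcp",np.round(o["tcp_pos"],4),"ty heading",round(h,2),"tilt",np.round(M[:2,2],4),"F",np.round(o["wrist_force"],2))
    print("tool shift",np.round(M.T@(np.array(P)-o["tcp_pos"]),4),"turn z",None if yaw is None else round(-np.radians(yaw-h),4))
E
python3 - <<'E'
from h import *
togo([.418,-.201,.097],75.8)
for c in("top","side"):
    s=dict(np.load(c+"0.npz")); W=cloud(s); z=W[...,2]
    for n,lo,hi in(("panel",.025,.06),("mat",.004,.06)):
        m=((z>lo)&(z<hi)&(W[...,0]>.45)&(W[...,0]<.645)&(W[...,1]>-.13)&(W[...,1]<.215)).astype(np.uint8)
        _,l,st,_=cv2.connectedComponentsWithStats(m); k=1+st[1:,4].argmax(); p=W[l==k]
        print(c,n,[np.round(x,1) for x in cv2.minAreaRect((p[:,:2]*1000).astype(np.float32))],np.round(np.percentile(p[:,2],[5,50,95]),4))
    d=(W[...,0]>.535)&(W[...,0]<.57)&(z>.02); q=(((W[...,0]>.50)&(W[...,0]<.518))|((W[...,0]>.59)&(W[...,0]<.605)))&(z>.025)
    for y in np.arange(-.08,.175,.017):
        g=abs(W[...,1]-y)<.0085; print(round(y,3),np.round([np.median(z[g&d]),np.median(z[g&q])],4))
E
```

```text
tcp [ 0.4183 -0.1966  0.2067] ty heading 75.89 tilt [-0.0004  0.0005] F [-0.32  0.46  1.16]
tool shift [-0.0008 -0.0044  0.1097] turn z 0.0015
top panel [array([551.7,  48.7]), array([125.2, 262.3]), np.float64(0.2)] [0.0306 0.0357 0.0411]
top mat [array([554.7,  50.2]), array([181.5, 311.9]), np.float64(1.1)] [0.007  0.0336 0.0405]
-0.08 [0.0344 0.034 ]
-0.063 [0.0345 0.0347]
-0.046 [0.0344 0.0341]
-0.029 [0.0383 0.0355]
-0.012 [0.0385 0.0347]
0.005 [0.0374 0.0352]
0.022 [0.0382 0.035 ]
0.039 [0.038  0.0355]
0.056 [0.0378 0.0354]
0.073 [0.0369 0.0353]
0.09 [0.0383 0.0354]
0.107 [0.0383 0.0357]
0.124 [0.0385 0.0358]
0.141 [0.0356 0.0345]
0.158 [0.0352 0.0348]
side panel [array([554.8,  50.3]), array([124.1, 273.3]), np.float64(0.3)] [0.0292 0.0324 0.0359]
side mat [array([555.4,  52.3]), array([168.3, 304.8]), np.float64(0.2)] [0.0054 0.0309 0.0355]
-0.08 [0.0306 0.0303]
-0.063 [0.0311 0.0309]
-0.046 [0.0314 0.031 ]
-0.029 [0.0348 0.0315]
-0.012 [0.0354 0.0312]
0.005 [0.0347 0.032 ]
0.022 [0.0346 0.0317]
0.039 [0.0348 0.0317]
0.056 [0.0345 0.0319]
0.073 [0.0348 0.0321]
0.09 [0.0349 0.0319]
0.107 [0.0354 0.0324]
0.124 [0.0354 0.0324]
0.141 [0.0327 0.0322]
0.158 [0.0322 0.0325]
```

Call:
drive_tool:
  plan:
    - [0, -0.001, -0.0035, 0.0, 0, 0, 0]
    - [0, 0, 0, 0.035, 0, 0, 0]
    - [0, 0, 0, 0.03, 0, 0, 0]
    - [0, 0, 0, 0.025, 0, 0, 0]
    - [0, 0, 0, 0.012, 0, 0, 0]
    - [0, 0, 0, 0.007, 0, 0, 0]
    - [0, 0, 0, 0, 0, 0, 0]
    - [0.6, 0, 0, 0, 0, 0, 0]

```text
t: 4.0
tcp_pos: [0.4192, -0.1999, 0.0988]
orientation: [0.001, 0.124, 0.992, -0.0]
wrist_force: [0.0, -0.1, -0.1]
finger_gap: 0.818
grip_force: 0.0
```

Call:
drive_tool:
  plan:
    - [1, 0, 0, 0, 0, 0, 0]
    - [1, 0, 0, 0, 0, 0, 0]
    - [1, 0, 0, 0, 0, 0, 0]
    - [1, 0, 0, 0, 0, 0, 0]
    - [1, 0, 0, 0, 0, 0, 0]
    - [1, 0, 0, 0, 0, 0, 0]
    - [1, 0, 0, 0, 0, 0, 0]
    - [1, 0, 0, 0, 0, 0, 0]

```text
t: 5.0
tcp_pos: [0.4189, -0.2, 0.0986]
orientation: [0.0, 0.124, 0.992, -0.0]
wrist_force: [-1.5, -0.2, 5.8]
finger_gap: 0.284
grip_force: 89.1
```

```bash
python3 - <<'E'
from h import *
togo([.553,.05-.068,.21],90.2)
s=eyes.snapshot("side"); cv2.imwrite("pics/g.png",cv2.resize(s["img"][130:260,290:450,::-1],None,fx=4,fy=4))
E
```

```text
tcp [ 0.4189 -0.2     0.0986] ty heading 75.8 tilt [ 0.0007 -0.0011] F [-1.48 -0.16  5.84]
tool shift [-0.0855  0.2092 -0.1115] turn z -0.2513
```

View pics/g.png

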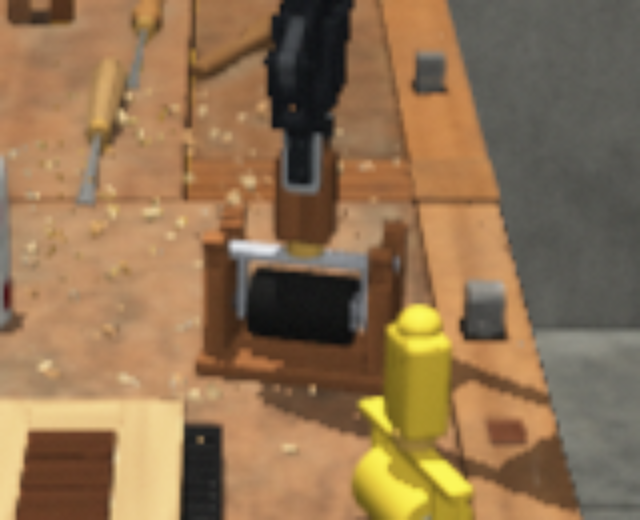

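The handle is held between the pads and the roller is still in its rest; the yellow look-alike is untouched at the lower right of the crop. Lifting and carrying to slip 1.

Call:
drive_tool:
  plan:
    - [1, 0, 0, -0.02, 0, 0, 0]
    - [1, 0, 0, -0.03, 0, 0, 0]
    - [1, 0, 0, -0.03, 0, 0, 0]
    - [1, 0, 0, -0.03, 0, 0, 0]
    - [1, -0.01, 0.025, 0, 0, 0, 0]
    - [1, -0.0175, 0.042, 0, 0, 0, 0]
    - [1, -0.0175, 0.042, 0, 0, 0, 0]
    - [1, -0.0175, 0.042, 0, 0, 0, 0]

```text
t: 6.05
tcp_pos: [0.5161, -0.0668, 0.2067]
orientation: [-0.001, 0.124, 0.992, 0.0]
wrist_force: [0.5, -0.6, -3.4]
finger_gap: 0.279
grip_force: 89.4
```

Call:
drive_tool:
  plan:
    - [1, -0.014, 0.035, 0, 0, 0, 0]
    - [1, -0.009, 0.023, 0, 0, 0, 0]
    - [1, 0, 0, 0, 0, 0, -0.085]
    - [1, 0, 0, 0, 0, 0, -0.085]
    - [1, 0, 0, 0.02, 0, 0, -0.081]
    - [1, 0, 0, 0.03, 0, 0, 0]
    - [1, 0, 0, 0.02, 0, 0, 0]
    - [1, 0, 0, 0.005, 0, 0, 0]

```text
t: 7.05
tcp_pos: [0.5506, -0.0172, 0.1301]
orientation: [-0.003, -0.002, 1.0, 0.001]
wrist_force: [-0.6, 0.1, -3.7]
finger_gap: 0.282
grip_force: 89.5
```

```bash
python3 - <<'E'
from h import *
s=eyes.snapshot("side"); cv2.imwrite("pics/r.png",cv2.resize(s["img"][160:310,230:400,::-1],None,fx=4,fy=4))
togo([.553,-.018,.12],90.2)
E
```

```text
tcp [ 0.5512 -0.0173  0.1307] ty heading 90.18 tilt [-0.004   0.0011] F [ 0.56 -0.08 -4.79]
tool shift [-0.0019 -0.0007  0.0107] turn z -0.0004
```

View pics/r.png

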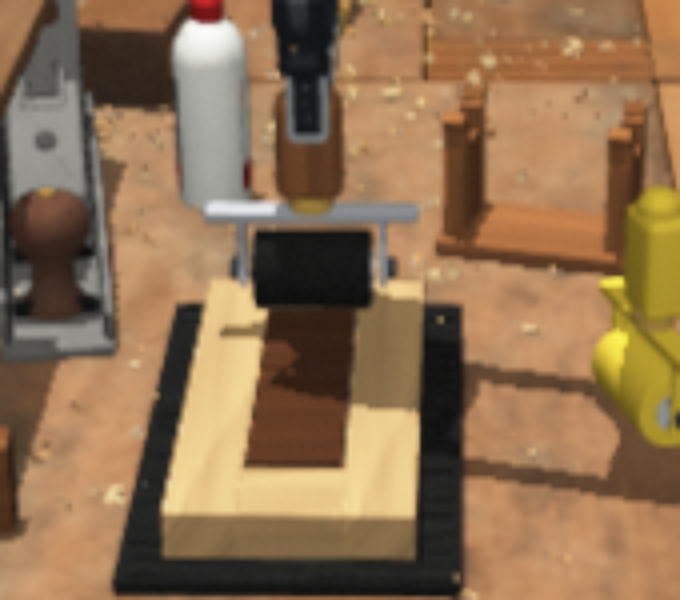

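The wheel hangs centred over the groove's far end (crop about (312,270)), with the empty rest at right. Feeling down.

Call:
drive_tool:
  plan:
    - [1, -0.002, 0, 0.002, 0, 0, 0]
    - [1, 0, 0, 0.0015, 0, 0, 0]
    - [1, 0, 0, 0.0015, 0, 0, 0]
    - [1, 0, 0, 0.0015, 0, 0, 0]
    - [1, 0, 0, 0.001, 0, 0, 0]
    - [1, 0, 0, 0.001, 0, 0, 0]
    - [1, 0, 0, 0, 0, 0, 0]
    - [1, 0, 0, 0, 0, 0, 0]

```text
t: 8.1
tcp_pos: [0.5548, -0.0178, 0.1244]
orientation: [0.0, -0.002, 1.0, -0.0]
wrist_force: [0.2, -0.3, -3.4]
finger_gap: 0.281
grip_force: 89.5
```

Call:
drive_tool:
  plan:
    - [1, 0, 0, 0.0005, 0, 0, 0]
    - [1, 0, 0, 0.0005, 0, 0, 0]
    - [1, 0, 0, 0.0005, 0, 0, 0]
    - [1, 0, 0, 0.0005, 0, 0, 0]
    - [1, 0, 0, 0.0005, 0, 0, 0]
    - [1, 0, 0, 0.0005, 0, 0, 0]
    - [1, 0, 0, 0, 0, 0, 0]
    - [1, 0, 0, 0, 0, 0, 0]

```text
t: 9.1
tcp_pos: [0.5547, -0.0178, 0.1214]
orientation: [0.0, -0.002, 1.0, -0.0]
wrist_force: [0.4, -0.4, -3.4]
finger_gap: 0.282
grip_force: 89.5
```

Call:
drive_tool:
  plan:
    - [1, 0, 0, 0.0005, 0, 0, 0]
    - [1, 0, 0, 0.0005, 0, 0, 0]
    - [1, 0, 0, 0.0005, 0, 0, 0]
    - [1, 0, 0, 0.0005, 0, 0, 0]
    - [1, 0, 0, 0.0005, 0, 0, 0]
    - [1, 0, 0, 0.0005, 0, 0, 0]
    - [1, 0, 0, 0, 0, 0, 0]
    - [1, 0, 0, 0, 0, 0, 0]

```text
t: 10.1
tcp_pos: [0.5548, -0.0178, 0.1185]
orientation: [0.0, -0.002, 1.0, -0.0]
wrist_force: [-1.2, 1.0, -3.3]
finger_gap: 0.282
grip_force: 89.6
```

Call:
drive_tool:
  plan:
    - [1, 0, 0, 0.0005, 0, 0, 0]
    - [1, 0, 0, 0.0005, 0, 0, 0]
    - [1, 0, 0, 0.0005, 0, 0, 0]
    - [1, 0, 0, 0.0005, 0, 0, 0]
    - [1, 0, 0, 0.0005, 0, 0, 0]
    - [1, 0, 0, 0.0005, 0, 0, 0]
    - [1, 0, 0, 0, 0, 0, 0]
    - [1, 0, 0, 0, 0, 0, 0]

```text
t: 11.1
tcp_pos: [0.5552, -0.0179, 0.1161]
orientation: [0.001, -0.002, 1.0, -0.0]
wrist_force: [-2.7, 0.1, 5.6]
finger_gap: 0.282
grip_force: 90.9
```

Call:
drive_tool:
  plan:
    - [1, 0, 0, 0.0005, 0, 0, 0]
    - [1, 0, 0, 0.0005, 0, 0, 0]
    - [1, 0, 0, 0.0005, 0, 0, 0]
    - [1, 0, 0, 0, 0, 0, 0]
    - [1, 0, 0, 0.0005, 0, 0, 0]
    - [1, 0, 0, 0, 0, 0, 0]
    - [1, 0, 0, 0, 0, 0, 0]
    - [1, 0, 0, 0, 0, 0, 0]

```text
t: 12.1
tcp_pos: [0.5553, -0.0179, 0.1143]
orientation: [0.001, -0.002, 1.0, -0.0]
wrist_force: [-1.7, -0.8, 6.5]
finger_gap: 0.283
grip_force: 91.1
```

Call:
drive_tool:
  plan:
    - [1, 0, 0, 0.0005, 0, 0, 0]
    - [1, 0, 0, 0.0005, 0, 0, 0]
    - [1, 0, 0, 0.0005, 0, 0, 0]
    - [1, 0, 0, 0.0005, 0, 0, 0]
    - [1, 0, 0, 0.0005, 0, 0, 0]
    - [1, 0, 0, 0, 0, 0, 0]
    - [1, 0, 0, 0, 0, 0, 0]
    - [1, 0, 0, 0, 0, 0, 0]

```text
t: 13.1
tcp_pos: [0.5554, -0.018, 0.112]
orientation: [0.001, -0.002, 1.0, -0.0]
wrist_force: [-3.2, 0.7, 8.6]
finger_gap: 0.285
grip_force: 91.1
```

Call:
drive_tool:
  plan:
    - [1, 0, 0, 0.0004, 0, 0, 0]
    - [1, 0, 0, 0.0003, 0, 0, 0]
    - [1, 0, 0, 0, 0, 0, 0]
    - [1, 0, 0.001, 0, 0, 0, 0]
    - [1, 0, 0.0015, 0, 0, 0, 0]
    - [1, 0, 0.0015, 0, 0, 0, 0]
    - [1, 0, 0.0015, 0, 0, 0, 0]
    - [1, 0, 0.001, 0, 0, 0, 0]

```text
t: 14.1
tcp_pos: [0.5555, -0.0116, 0.1117]
orientation: [0.001, -0.002, 1.0, -0.0]
wrist_force: [-3.0, -0.9, 10.6]
finger_gap: 0.283
grip_force: 91.5
```

Call:
drive_tool:
  plan:
    - [1, 0, 0.0013, -4e-05, 0, 0, 0]
    - [1, 0, 0.0013, -4e-05, 0, 0, 0]
    - [1, 0, 0.0013, -4e-05, 0, 0, 0]
    - [1, 0, 0.0013, -4e-05, 0, 0, 0]
    - [1, 0, 0.0013, -4e-05, 0, 0, 0]
    - [1, 0, 0.0013, -4e-05, 0, 0, 0]
    - [1, 0, 0.0013, -4e-05, 0, 0, 0]
    - [1, 0, 0.0013, -4e-05, 0, 0, 0]

```text
t: 15.1
tcp_pos: [0.5557, -0.0019, 0.1123]
orientation: [0.001, -0.002, 1.0, -0.001]
wrist_force: [-3.7, -2.2, 11.5]
finger_gap: 0.278
grip_force: 91.6
```

Call:
drive_tool:
  plan:
    - [1, 0, 0.0013, -5e-05, 0, 0, 0]
    - [1, 0, 0.0013, -5e-05, 0, 0, 0]
    - [1, 0, 0.0013, -5e-05, 0, 0, 0]
    - [1, 0, 0.0013, -5e-05, 0, 0, 0]
    - [1, 0, 0.0013, -5e-05, 0, 0, 0]
    - [1, 0, 0.0013, -5e-05, 0, 0, 0]
    - [1, 0, 0.0013, -5e-05, 0, 0, 0]
    - [1, 0, 0.0013, -5e-05, 0, 0, 0]

```text
t: 16.1
tcp_pos: [0.5555, 0.0092, 0.1126]
orientation: [0.001, -0.002, 1.0, -0.0]
wrist_force: [-2.2, -1.5, 11.1]
finger_gap: 0.282
grip_force: 91.6
```

Call:
drive_tool:
  plan:
    - [1, 0, 0.0014, -4e-05, 0, 0, 0]
    - [1, 0, 0.0014, -4e-05, 0, 0, 0]
    - [1, 0, 0.0014, -4e-05, 0, 0, 0]
    - [1, 0, 0.0014, -4e-05, 0, 0, 0]
    - [1, 0, 0.0014, -4e-05, 0, 0, 0]
    - [1, 0, 0.0014, -4e-05, 0, 0, 0]
    - [1, 0, 0.0014, -4e-05, 0, 0, 0]
    - [1, 0, 0.0014, -4e-05, 0, 0, 0]

```text
t: 17.1
tcp_pos: [0.5555, 0.0205, 0.1129]
orientation: [0.001, -0.002, 1.0, -0.0]
wrist_force: [-3.2, -1.4, 10.6]
finger_gap: 0.282
grip_force: 91.6
```

Call:
drive_tool:
  plan:
    - [1, 0, 0.0014, -2e-05, 0, 0, 0]
    - [1, 0, 0.0014, -2e-05, 0, 0, 0]
    - [1, 0, 0.0014, -2e-05, 0, 0, 0]
    - [1, 0, 0.0014, -2e-05, 0, 0, 0]
    - [1, 0, 0.0014, -2e-05, 0, 0, 0]
    - [1, 0, 0.0014, -2e-05, 0, 0, 0]
    - [1, 0, 0.0014, -2e-05, 0, 0, 0]
    - [1, 0, 0.0014, -2e-05, 0, 0, 0]

```text
t: 18.1
tcp_pos: [0.5558, 0.0304, 0.1133]
orientation: [0.001, -0.002, 1.0, -0.001]
wrist_force: [-2.5, -3.8, 11.6]
finger_gap: 0.28
grip_force: 91.7
```

Call:
drive_tool:
  plan:
    - [1, 0, 0.0014, -3e-05, 0, 0, 0]
    - [1, 0, 0.0014, -3e-05, 0, 0, 0]
    - [1, 0, 0.0014, -3e-05, 0, 0, 0]
    - [1, 0, 0.0014, -3e-05, 0, 0, 0]
    - [1, 0, 0.0014, -3e-05, 0, 0, 0]
    - [1, 0, 0.0014, -3e-05, 0, 0, 0]
    - [1, 0, 0.0014, -3e-05, 0, 0, 0]
    - [1, 0, 0.0014, -3e-05, 0, 0, 0]

```text
t: 19.1
tcp_pos: [0.5555, 0.043, 0.1133]
orientation: [0.001, -0.002, 1.0, -0.0]
wrist_force: [-3.7, -0.9, 10.0]
finger_gap: 0.279
grip_force: 91.6
```

Call:
drive_tool:
  plan:
    - [1, 0, 0.0014, 2e-05, 0, 0, 0]
    - [1, 0, 0.0014, 2e-05, 0, 0, 0]
    - [1, 0, 0.0014, 2e-05, 0, 0, 0]
    - [1, 0, 0.0014, 0, 0, 0, 0]
    - [1, 0, 0.0014, 0, 0, 0, 0]
    - [1, 0, 0.0014, 0, 0, 0, 0]
    - [1, 0, 0.0014, 0, 0, 0, 0]
    - [1, 0, 0.0014, 0, 0, 0, 0]

```text
t: 20.1
tcp_pos: [0.5555, 0.0542, 0.1133]
orientation: [0.001, -0.002, 1.0, -0.0]
wrist_force: [-2.7, -0.4, 11.5]
finger_gap: 0.284
grip_force: 91.7
```

Call:
drive_tool:
  plan:
    - [1, 0, 0.0014, 0, 0, 0, 0]
    - [1, 0, 0.0014, 0, 0, 0, 0]
    - [1, 0, 0.0014, 0, 0, 0, 0]
    - [1, 0, 0.0014, 0, 0, 0, 0]
    - [1, 0, 0.0014, 0, 0, 0, 0]
    - [1, 0, 0.0014, 0, 0, 0, 0]
    - [1, 0, 0.0014, 0, 0, 0, 0]
    - [1, 0, 0.0014, 0, 0, 0, 0]

```text
t: 21.1
tcp_pos: [0.5557, 0.064, 0.1134]
orientation: [0.001, -0.002, 1.0, -0.001]
wrist_force: [-3.2, -4.6, 11.3]
finger_gap: 0.282
grip_force: 91.7
```

Call:
drive_tool:
  plan:
    - [1, 0, 0.0014, 0, 0, 0, 0]
    - [1, 0, 0.0014, 0, 0, 0, 0]
    - [1, 0, 0.0014, 0, 0, 0, 0]
    - [1, 0, 0.0014, 0, 0, 0, 0]
    - [1, 0, 0.0014, 0, 0, 0, 0]
    - [1, 0, 0.0014, 0, 0, 0, 0]
    - [1, 0, 0.0014, 0, 0, 0, 0]
    - [1, 0, 0.0014, 0, 0, 0, 0]

```text
t: 22.1
tcp_pos: [0.5555, 0.0767, 0.1133]
orientation: [0.001, -0.002, 1.0, -0.0]
wrist_force: [-2.2, -0.1, 11.0]
finger_gap: 0.283
grip_force: 91.6
```

Call:
drive_tool:
  plan:
    - [1, 0, 0.0014, 2e-05, 0, 0, 0]
    - [1, 0, 0.0014, 2e-05, 0, 0, 0]
    - [1, 0, 0.0014, 2e-05, 0, 0, 0]
    - [1, 0, 0.0014, 2e-05, 0, 0, 0]
    - [1, 0, 0.0014, 2e-05, 0, 0, 0]
    - [1, 0, 0.0014, 2e-05, 0, 0, 0]
    - [1, 0, 0.0014, 2e-05, 0, 0, 0]
    - [1, 0, 0.0014, 2e-05, 0, 0, 0]

```text
t: 23.1
tcp_pos: [0.5554, 0.088, 0.1131]
orientation: [0.001, -0.002, 1.0, -0.0]
wrist_force: [-4.0, 0.4, 10.3]
finger_gap: 0.281
grip_force: 91.6
```

Call:
drive_tool:
  plan:
    - [1, 0, 0.0014, 5e-05, 0, 0, 0]
    - [1, 0, 0.0014, 5e-05, 0, 0, 0]
    - [1, 0, 0.0014, 5e-05, 0, 0, 0]
    - [1, 0, 0.0014, 5e-05, 0, 0, 0]
    - [1, 0, 0.0014, 5e-05, 0, 0, 0]
    - [1, 0, 0.0014, 5e-05, 0, 0, 0]
    - [1, 0, 0.0014, 5e-05, 0, 0, 0]
    - [1, 0, 0.0014, 5e-05, 0, 0, 0]

```text
t: 24.1
tcp_pos: [0.5557, 0.0974, 0.1129]
orientation: [0.001, -0.002, 1.0, -0.002]
wrist_force: [-1.0, -4.9, 11.6]
finger_gap: 0.278
grip_force: 91.7
```

Call:
drive_tool:
  plan:
    - [1, 0, 0.0014, 4e-05, 0, 0, 0]
    - [1, 0, 0.0014, 4e-05, 0, 0, 0]
    - [1, 0, 0.0014, 4e-05, 0, 0, 0]
    - [1, 0, 0.0014, 4e-05, 0, 0, 0]
    - [1, 0, 0.0014, 4e-05, 0, 0, 0]
    - [1, 0, 0.0014, 4e-05, 0, 0, 0]
    - [1, 0, 0.0014, 4e-05, 0, 0, 0]
    - [1, 0, 0.0014, 4e-05, 0, 0, 0]

```text
t: 25.1
tcp_pos: [0.5555, 0.1105, 0.1124]
orientation: [0.001, -0.002, 1.0, 0.0]
wrist_force: [-2.5, -0.4, 10.6]
finger_gap: 0.281
grip_force: 91.6
```

Call:
drive_tool:
  plan:
    - [1, 0, 0.0014, 6e-05, 0, 0, 0]
    - [1, 0, 0.0014, 6e-05, 0, 0, 0]
    - [1, 0, 0.0014, 6e-05, 0, 0, 0]
    - [1, 0, 0.0014, 6e-05, 0, 0, 0]
    - [1, 0, 0.0014, 6e-05, 0, 0, 0]
    - [1, 0, 0.0014, 6e-05, 0, 0, 0]
    - [1, 0, 0.0014, 6e-05, 0, 0, 0]
    - [1, 0, 0.0014, 6e-05, 0, 0, 0]

```text
t: 26.1
tcp_pos: [0.5554, 0.1218, 0.1119]
orientation: [0.001, -0.002, 1.0, 0.0]
wrist_force: [-2.2, -0.1, 10.8]
finger_gap: 0.284
grip_force: 91.6
```

```bash
python3 - <<'E'
from h import *
togo([.553,-.03,.118],90.2)
s=eyes.snapshot("side"); W=cloud(s); z=W[...,2]
d=(W[...,0]>.535)&(W[...,0]<.57)&(z>.02)&(z<.045); q=(((W[...,0]>.50)&(W[...,0]<.518))|((W[...,0]>.59)&(W[...,0]<.605)))&(z>.025)&(z<.045)
for y in np.arange(-.08,.175,.017):
        g=abs(W[...,1]-y)<.0085; print(round(y,3),(g&d).sum(),np.round([np.median(z[g&d]),np.median(z[g&q])],4))
E
```

```text
tcp [0.5554 0.1218 0.1119] ty heading 90.19 tilt [0.0027 0.0003] F [-2.18 -0.11 10.77]
tool shift [ 0.0029 -0.1518 -0.0061] turn z -0.0002
-0.08 14 [0.0308 0.0319]
-0.063 22 [0.0315 0.0319]
-0.046 23 [0.0314 0.0316]
-0.029 23 [0.0315 0.0318]
-0.012 23 [0.0311 0.0309]
0.005 15 [0.0314 0.0311]
0.022 0 [   nan 0.0309]
0.039 17 [0.0302 0.0302]
0.056 0 [   nan 0.0301]
0.073 0 [   nan 0.0306]
0.09 0 [   nan 0.0301]
0.107 0 [   nan 0.0295]
0.124 19 [0.0292 0.0293]
0.141 134 [0.0303 0.0291]
0.158 78 [0.0289 0.0289]
  return _methods._mean(a, axis=axis, dtype=dtype,
  ret = ret.dtype.type(ret / rcount)
```

Call:
drive_tool:
  plan:
    - [1, 0, 0, -0.02, 0, 0, 0]
    - [1, 0, 0, -0.025, 0, 0, 0]
    - [1, 0, 0, -0.03, 0, 0, 0]
    - [1, 0, 0, -0.025, 0, 0, 0]
    - [1, 0.01, -0.024, 0, 0, 0, 0]
    - [1, 0.019, -0.044, 0, 0, 0, 0]
    - [1, 0.019, -0.044, 0, 0, 0, 0]
    - [1, 0.019, -0.044, 0, 0, 0, 0]

```text
t: 27.15
tcp_pos: [0.4865, -0.0354, 0.2091]
orientation: [-0.001, -0.002, 1.0, 0.0]
wrist_force: [0.8, -0.1, -3.7]
finger_gap: 0.282
grip_force: 89.7
```

Call:
drive_tool:
  plan:
    - [1, 0.019, -0.044, 0, 0, 0, 0]
    - [1, 0.019, -0.044, 0, 0, 0, 0]
    - [1, 0.019, -0.044, 0, 0, 0, 0]
    - [1, 0.0136, -0.0333, 0, 0, 0, 0]
    - [1, 0, 0, 0, 0, 0, 0.085]
    - [1, 0, 0, 0, 0, 0, 0.085]
    - [1, 0, 0, 0, 0, 0, 0.081]
    - [1, 0, 0, 0, 0, 0, 0]

```text
t: 28.15
tcp_pos: [0.4173, -0.1998, 0.2093]
orientation: [-0.001, 0.123, 0.992, 0.001]
wrist_force: [0.1, -0.0, -4.3]
finger_gap: 0.285
grip_force: 90.0
```

```bash
python3 - <<'E' 2>/dev/null
from h import *
s=eyes.snapshot("side"); W=cloud(s); z=W[...,2]
t=eyes.snapshot("top"); Wt=cloud(t)
togo([.4189,-.2,.0986],75.8)
for W in (W,Wt):
  z=W[...,2]
  d=(W[...,0]>.535)&(W[...,0]<.57)&(z>.02)&(z<.045); q=(((W[...,0]>.50)&(W[...,0]<.518))|((W[...,0]>.59)&(W[...,0]<.605)))&(z>.025)&(z<.045)
  print([(round(y,3),round(1000*float(np.median(z[(abs(W[...,1]-y)<.01)&d])-np.median(z[(abs(W[...,1]-y)<.01)&q])),2)) for y in .05+np.array([-.11,-.068,-.034,0,.034,.068,.11])])
a=cv2.resize(s["img"][110:270,290:450,::-1],(600,600),interpolation=2)
cv2.imwrite("pics/p.png",a)
E
```

```text
tcp [ 0.4175 -0.1999  0.2096] ty heading 75.9 tilt [-0.0007  0.0008] F [-0.48 -0.18 -4.08]
tool shift [-0.0015  0.0002  0.111 ] turn z 0.0017
[(np.float64(-0.06), -0.46), (np.float64(-0.018), 0.05), (np.float64(0.016), 0.11), (np.float64(0.05), -0.57), (np.float64(0.084), 0.09), (np.float64(0.118), 0.32), (np.float64(0.16), 0.08)]
[(np.float64(-0.06), -0.12), (np.float64(-0.018), 0.2), (np.float64(0.016), 0.55), (np.float64(0.05), -0.07), (np.float64(0.084), 0.0), (np.float64(0.118), 0.43), (np.float64(0.16), 0.18)]
```

View pics/p.png

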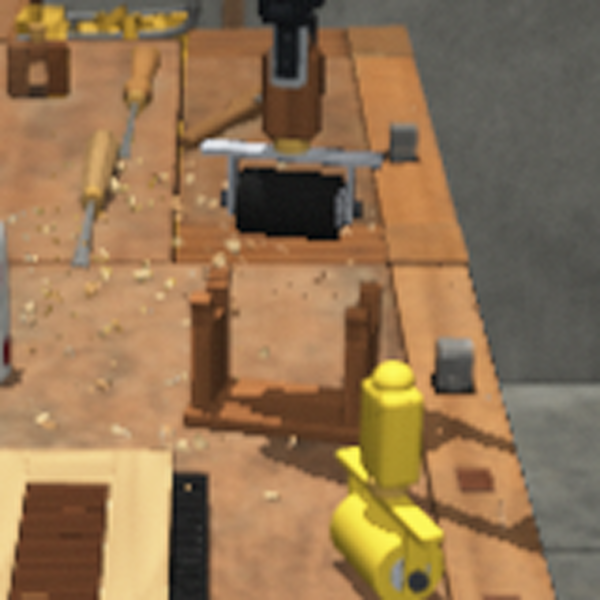

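Slips measure flush (within 0.6 mm, camera noise). The crop shows the roller above the empty rest and aligned with it. Lowering.

Call:
drive_tool:
  plan:
    - [1, -0.0013, 0, 0.02, 0, 0, 0]
    - [1, 0, 0, 0.025, 0, 0, 0]
    - [1, 0, 0, 0.02, 0, 0, 0]
    - [1, 0, 0, 0.012, 0, 0, 0]
    - [1, 0, 0, 0.008, 0, 0, 0]
    - [1, 0, 0, 0.006, 0, 0, 0]
    - [1, 0, 0, 0.005, 0, 0, 0]
    - [1, 0, 0, 0.003, 0, 0, 0]

```text
t: 29.25
tcp_pos: [0.4191, -0.2006, 0.1112]
orientation: [0.0, 0.124, 0.992, -0.0]
wrist_force: [-0.2, -0.2, -4.4]
finger_gap: 0.284
grip_force: 89.9
```

```bash
python3 - <<'E' 2>/dev/null
from h import *
togo([.4189,-.2,.0986],75.8)
s=eyes.snapshot("side")
cv2.imwrite("pics/q.png",cv2.resize(s["img"][150:240,315:415,::-1],(660,594),interpolation=2))
E
```

```text
tcp [ 0.4191 -0.2006  0.1112] ty heading 75.81 tilt [ 0.0003 -0.0003] F [-0.2  -0.21 -4.42]
tool shift [0.0004 0.0006 0.0126] turn z 0.0001
```

View pics/q.png

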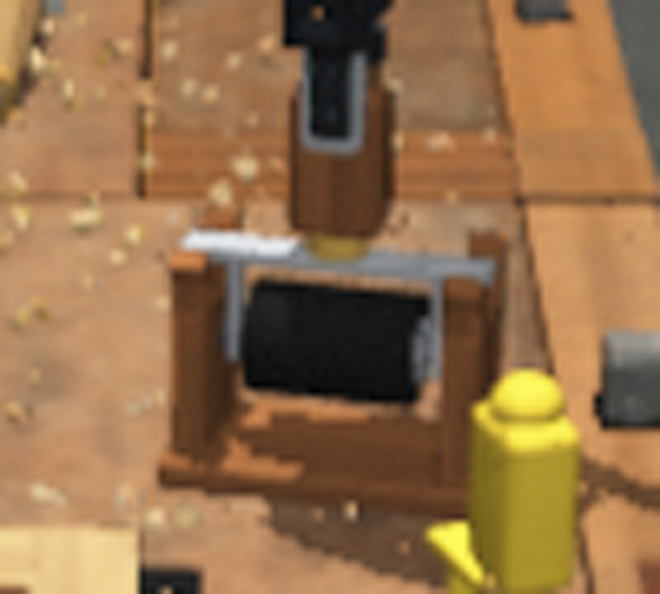

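The bar (left end (190,240), right end (485,270)) is between the horns. I'll lower it the last stretch until it is felt.

Call:
drive_tool:
  plan:
    - [1, 0, 0.0005, 0.003, 0, 0, 0]
    - [1, 0, 0, 0.003, 0, 0, 0]
    - [1, 0, 0, 0.002, 0, 0, 0]
    - [1, 0, 0, 0.0015, 0, 0, 0]
    - [1, 0, 0, 0.001, 0, 0, 0]
    - [1, 0, 0, 0.0005, 0, 0, 0]
    - [1, 0, 0, 0, 0, 0, 0]
    - [1, 0, 0, 0, 0, 0, 0]

```text
t: 30.3
tcp_pos: [0.4191, -0.2001, 0.1003]
orientation: [0.0, 0.124, 0.992, -0.0]
wrist_force: [0.1, -0.3, -3.8]
finger_gap: 0.284
grip_force: 89.9
```

Call:
drive_tool:
  plan:
    - [1, 0, 0, 0.0005, 0, 0, 0]
    - [1, 0, 0, 0.0005, 0, 0, 0]
    - [1, 0, 0, 0.0004, 0, 0, 0]
    - [1, 0, 0, 0.0003, 0, 0, 0]
    - [1, 0, 0, 0, 0, 0, 0]
    - [1, 0, 0, 0, 0, 0, 0]
    - [1, 0, 0, 0, 0, 0, 0]
    - [1, 0, 0, 0, 0, 0, 0]

```text
t: 31.3
tcp_pos: [0.4191, -0.2001, 0.0986]
orientation: [0.0, 0.124, 0.992, -0.0]
wrist_force: [-1.6, 1.0, -1.3]
finger_gap: 0.281
grip_force: 90.3
```

Call:
drive_tool:
  plan:
    - [0.6, 0, 0, 0.0003, 0, 0, 0]
    - [0.5, 0, 0, 0, 0, 0, 0]
    - [0.3, 0, 0, 0, 0, 0, 0]
    - [0, 0, 0, 0, 0, 0, 0]
    - [0, 0, 0, 0, 0, 0, 0]
    - [0, 0, 0, 0, 0, 0, 0]
    - [0, 0, 0, 0, 0, 0, 0]
    - [0, 0, 0, 0, 0, 0, 0]

```text
t: 32.3
tcp_pos: [0.4191, -0.2, 0.0982]
orientation: [0.0, 0.124, 0.992, -0.0]
wrist_force: [0.3, -0.3, 0.0]
finger_gap: 1.002
grip_force: 0.0
```

Call:
drive_tool:
  plan:
    - [0, 0, 0, -0.01, 0, 0, 0]
    - [0, 0, 0, -0.02, 0, 0, 0]
    - [0, 0, 0, -0.03, 0, 0, 0]
    - [0, 0, 0, -0.03, 0, 0, 0]
    - [0, 0, 0, -0.03, 0, 0, 0]
    - [0, 0, 0, -0.03, 0, 0, 0]
    - [0, 0, 0, 0, 0, 0, 0]
    - [0, 0, 0, 0, 0, 0, 0]

```text
t: 33.3
tcp_pos: [0.4188, -0.1998, 0.2479]
orientation: [-0.0, 0.124, 0.992, 0.0]
wrist_force: [-0.2, 0.1, -0.3]
finger_gap: 1.004
grip_force: 0.0
```

```bash
python3 - <<'E' 2>/dev/null
from h import *
s=eyes.snapshot("side")
W=cloud(s);z=W[...,2];d=(W[...,0]>.33)&(W[...,0]<.52)&(W[...,1]>-.27)&(W[...,1]<-.1)
for a,b,n in((.08,.17,"all"),(.092,.141,"handle"),(.145,.165,"knob")):
    p=W[d&(z>a)&(z<b)]; print(n,len(p),[np.round(x,1) for x in cv2.minAreaRect((p[:,:2]*1000).astype(np.float32))])
cv2.imwrite("pics/f.png",cv2.resize(s["img"][130:250,310:430,::-1],(590,590),interpolation=2))
E
```

```text
all 538 [array([ 421.3, -198.3]), array([ 64.2, 116.6]), np.float64(74.9)]
handle 304 [array([ 420.2, -191.2]), array([38.1, 26.4]), np.float64(4.9)]
knob 35 [array([ 421.5, -196.8]), array([20.1, 20.3]), np.float64(60.9)]
```

View pics/f.png

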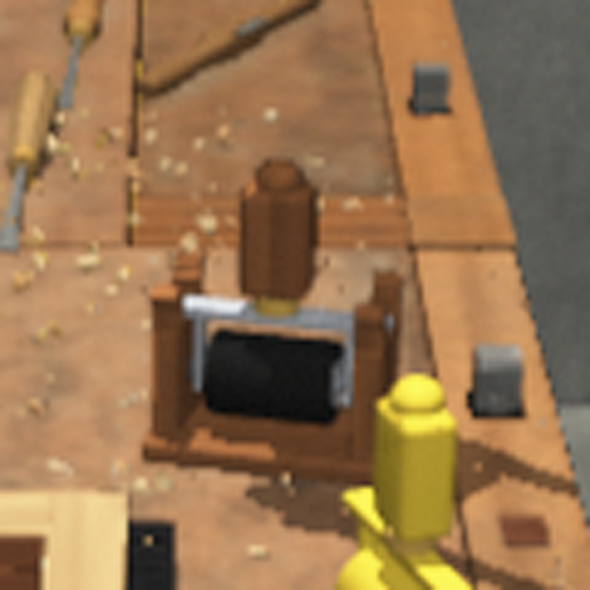

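The roller stands upright in its rest with the bar in the notches (handle at crop (278,235)), and the gripper is clear. Handing in.

```bash
python3 -c "
from workcell import arm
print(arm.hand_in())"
```

```text
the job is handed in; nothing more can be done
None
```

I rolled the strip at about 14–15 N and all five slips measured flush within camera noise (about 0.6 mm); the roller is back upright in its rest, nothing else was touched that I could see, and the job was handed in at about 33 s (no verdict was returned).

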